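Put three lenses back in front of their own collimators

TASK

After cleaning, the three lenses on stands were put back in front of the wrong collimator tubes. Move them, parking one on the spare plate or any free spot on the way, so that each lens stands upright in the middle of the carrier plate in front of the tube of its own diameter, facing squarely along its tube. Set each down gently, without dropping or tipping it, and leave the jar, the tissue box and the screwdriver where they are.

Things in the scene. Friction and masses are not known exactly. Their poses are not given: they have to be found in the camera images.
- optic_large (a point): The large lens: upright glass disc in a black ring cell, outer diameter 72 mm (the three: 72, 52, 36), 18 mm thick, on a post with a square foot 56 x 56 x 10 mm. Point: centre of the glass, 90 mm above the foot's underside, over its middle; cell top 36 mm higher. x: optical axis, across the 18 mm (pinch it so from above); z up. Either way round is right. 0.15 to 0.5 kg, most in the foot.
- optic_medium (a point): The medium lens: upright glass disc in a black ring cell, outer diameter 52 mm (the three: 72, 52, 36), 18 mm thick, on a post with a square foot 56 x 56 x 10 mm. Point: centre of the glass, 90 mm above the foot's underside, over its middle; cell top 26 mm higher. x: optical axis, across the 18 mm (pinch it so from above); z up. Either way round is right. 0.15 to 0.5 kg, most in the foot.
- optic_small (a point): The small lens: upright glass disc in a black ring cell, outer diameter 36 mm (the three: 72, 52, 36), 18 mm thick, on a post with a square foot 56 x 56 x 10 mm. Point: centre of the glass, 90 mm above the foot's underside, over its middle; cell top 18 mm higher. x: optical axis, across the 18 mm (pinch it so from above); z up. Either way round is right. 0.15 to 0.5 kg, most in the foot.
- seat_large (a point): Place of the large lens: aluminium carrier plate 80 x 80 mm on the rail before the large black tube (fixed, outer diameter 72 mm, 175 mm long; its collar 6 mm proud). Point: centre of the plate's top, 20 mm above the table. x: along the rail to the tube, whose mouth is 90 mm away and axis 90 mm higher; z up. A wrong lens stands here at the start.
- seat_medium (a point): Place of the medium lens: aluminium carrier plate 80 x 80 mm on the rail before the medium black tube (fixed, outer diameter 52 mm, 145 mm long; its collar 6 mm proud). Point: centre of the plate's top, 20 mm above the table. x: along the rail to the tube, whose mouth is 90 mm away and axis 90 mm higher; z up. A wrong lens stands here at the start.
- seat_small (a point): Place of the small lens: aluminium carrier plate 80 x 80 mm on the rail before the small black tube (fixed, outer diameter 36 mm, 115 mm long; its collar 6 mm proud). Point: centre of the plate's top, 20 mm above the table. x: along the rail to the tube, whose mouth is 90 mm away and axis 90 mm higher; z up. A wrong lens stands here at the start.
- seat_spare (a point): The spare carrier plate, the same 80 x 80 mm plate on a short rail 120 mm long with no tube, empty at the start; free to park a lens on. The point is the centre of its upper face, 20 mm above the table; x along the rail, z up.
- jar: Bystander: small white jar with a lid, 56 mm diameter, 65 mm high, upright on the table to one side. Origin under its centre.
- tissue_box: Bystander: white box of lens tissue with a blue band, 120 x 85 x 50 mm, on the table to one side. Origin under its centre.
- driver: Bystander: black-handled screwdriver, 160 mm long, about 30 mm high, lying on the table to one side. Origin under its middle, x axis along it.
Mind the look-alikes: they are no part of the job. What is shaped like the part that bears optic_large but green or red is not meant.

How it is judged:
At the end, for the whole second after the job is handed in: Each lens stands upright and at rest on the carrier plate before the tube of its own diameter: centre within 12 mm of the plate's centre, optical axis within 0.17 rad (about 10 degrees) of the rail, either way round (horizontal distance between optic_large and seat_large below 0.012 m and z of optic_large in the frame of seat_large between 0.086 and 0.094 m and angle between the x axis of optic_large and the x axis of seat_large, either way round below 0.17 rad and angle between each of optic_large, optic_medium, optic_small's own z axis and vertical below 0.06 rad and linear speed of each of lens_large, lens_medium, lens_small below 0.02 m/s and horizontal distance between optic_medium and seat_medium below 0.012 m and z of optic_medium in the frame of seat_medium between 0.086 and 0.094 m and angle between the x axis of optic_medium and the x axis of seat_medium, either way round below 0.17 rad and horizontal distance between optic_small and seat_small below 0.012 m and z of optic_small in the frame of seat_small between 0.086 and 0.094 m and angle between the x axis of optic_small and the x axis of seat_small, either way round below 0.17 rad); the robot touches nothing.
It fails at once if a lens is tipped over (angle between any of optic_large, optic_medium, optic_small's own z axis and vertical above 0.5 rad).
It fails at once if a lens is let fall (moving faster than 0.5 m/s while not held) ((linear speed of lens_large above 0.5 m/s and contact force between the fingers and lens_large below 0.2 N) or (linear speed of lens_medium above 0.5 m/s and contact force between the fingers and lens_medium below 0.2 N) or (linear speed of lens_small above 0.5 m/s and contact force between the fingers and lens_small below 0.2 N)).
It fails at once if the jar is shifted (distance of jar from where it was at the start of the episode above 0.03 m).
It fails at once if the tissue box is shifted (distance of tissue_box from where it was at the start of the episode above 0.03 m).
It fails at once if the screwdriver is shifted (distance of driver from where it was at the start of the episode above 0.03 m).
It also fails if it takes over 112 s, if anything falls off the work surface, if the arm or the gripper's body presses on something with over 40 N, if the wrist force passes 120 N, or if a joint passes its speed limit or range.

ROBOT

A 6-joint arm with a two-finger parallel gripper is mounted at the origin on the work surface. World frame = base frame: x ahead of the robot, y to its left, z up, the work surface at z = 0. Lengths are in m, angles in rad, forces in N, time in s.
With the tool pointing down it reaches from about 0.35 to 0.775 m from the base axis. Payload 5.5 kg.
Tool frame: the origin (TCP) lies on the centre line of the jaws, within the pads' length; the fingertips stand 11 mm ahead of it and the grasp point (between the pads) lies 8 mm behind it; z points along the fingers, y is the direction in which the jaws open and shut (so a half turn about z gives the same grasp; the last joint's range is limited). The gripper opens to 85 mm and grips with 20 to 120 N. Pads are 22 mm wide; open, the fingers measure 114 mm over their backs; the gripper's body (76 mm by 85 mm) begins 54 mm behind the grasp point. The pads swing forward as they close: fully open they stand 13 mm farther back than shut.
Start: joints at [1.203, 0.313, 0.046, 1.304, 0, 1.431], TCP at [0.13, 0.56, 0.242] pointing down, gripper open.
Joint ranges: [-2.76, 2.76], [-0.86, 1.69], [-1.03, 1.26], [-2.2, 2.34], [-1.47, 1.5], [-3.14, 3.14]. Speed limits (rad/s): [2.57, 2.57, 3.14, 3.14, 3.14, 3.14].

INTERFACE

Orientations are given as a unit quaternion [w, x, y, z].
In Python, from workcell import env, imaging, order gives the robot as it stands. The module is installed in compiled form; this text tells all that it offers.
- The arm moves only by the tool move_arm, never from a script. Its argument "deltas" is one flat list of numbers, 7 for each row, row after row: the gripper's target within -1 to 1 (shut at 1, half-way at 0, fully open at -1), then the shift along the tool's x, y, z in m, then the turn, a rotation vector about the tool's x, y, z in degrees. In form: [jaw, tx, ty, tz, ax, ay, az, jaw, tx, ty, tz, ax, ay, az, ...]. A call has 1 to 10 rows; each row shifts and turns the commanded pose from where the row before left it, along the tool's axes as they then stand; what a row does not reach is not made up. A row lasts 1/8 s, in which the tool goes at most 62.5 mm and 10.7 degrees, less where a joint would pass 70% of its speed; a pose out of reach is approached as far as the arm can. A call is refused whole if a number of a shift passes 0.0625 or a number of a turn 10.7, either way. A call with a gripper value outside its range is refused whole. The fingers move at their own pace and stop on an object; "squeeze" is the grip in N (left out, the last holds). Time passes only in rows, so rows that do not move let the fingers close. It gives the time, the measured TCP pose, the force and the opening at its end, in the units of the state.
- env.get_state(): the state, without advancing time (a new reading comes with each control period).
- imaging.read_camera(name): name is "scene" or "top" or "wrist"; returns a dict with "img" (384x512x3 uint8, red, green, blue), "z_map" (384x512 float32, m along the optical axis (not along the pixel's ray), 0 where there is no reading), "fx", "fy", "cx", "cy" (pixels), "rvec" (rotation vector, rad) and "tvec" (3), from world to camera coordinates, as OpenCV has them. Camera axes: x right, y down, z forward; pixel columns grow to the right and rows downward; lengths in m; the calibration is good to about 2 mm. A picture is of the moment at which its call begins.
- order.hand_in(): hands the job in, once; it reports no verdict.
Trained networks look in a picture, given as the dict that the camera call returned (one of the last four; its "shot" number tells which), for a name from the list of things; names that differ only in an ending like _2 or _b are one class to them, and where a whole thing is asked for, a point or a joint stands for the part that bears it (a point fixed in the world has none). Each returns a list of dicts, best first, with "confidence" (0 to 1); they miss things now and then, are a little off and sometimes report something else, mostly with a low value. They report only what shows in the picture. A call takes as long as a camera call. They do not tell look-alikes from the thing itself.
- imaging.recognise(picture, thing): "centre" ([column, row] in pixels, amid what is visible of it).
- imaging.cut_out(picture, thing): "mask" (384x512 bool, what is visible of it) and "centre" ([column, row] in pixels, amid what is visible of it).
The state is a dict: "clock": time; "joint_pos": joint angles; "qvel": joint speeds; "tau": joint torques, N m; "tcp_pos": TCP position; "orientation": TCP orientation; "wrist_force": force on the tool from outside, world axes, zero at the start; "ft_torque": the same for the moment, N m; "finger_gap": finger opening in m.
Only numpy, scipy, OpenCV 4.12 (cv2) and the standard library are available. Lean on these libraries where they do the work, as an engineer would, in place of code of your own. Each camera call takes 0.05 s, during which the arm holds its last target.

## Working session

There is one attempt and no reset: what is moved stays moved. The work goes in short steps, Python scripts to look and compute and a tool call to move; the robot and the scene stay as the last step left them, time stands still between calls to the robot, and variables do not carry over. Pictures are saved under pics/ and viewed, and the job is handed in when it is done.

Besides the shell and the picture viewer there is one more tool, called after ">>>" as name(argument=value, ...) on one line, values as JSON. move_arm: Moves the arm, as the interface text tells. Its arguments: {"type":"object","properties":{"deltas":{"type":"array"},"squeeze":{"type":"number"}},"required":["deltas"]}

```bash
mkdir -p pics; ls; cat > h.py <<'E'
import numpy as np, cv2
from workcell import env, imaging, order
def shot(n,save=None):
    p=imaging.read_camera(n)
    if save: cv2.imwrite('pics/'+save, p['img'][:,:,::-1])
    return p
def RT(p): return cv2.Rodrigues(np.array(p['rvec'],float))[0], np.array(p['tvec'],float).ravel()
def pts(p,mask=None):
    z=p['z_map']; m=z>0
    if mask is not None: m&=mask
    v,u=np.nonzero(m); zz=z[v,u]
    c=np.stack([(u-p['cx'])/p['fx']*zz,(v-p['cy'])/p['fy']*zz,zz],1)
    R,t=RT(p); return (c-t)@R,u,v
def proj(p,X):
    K=np.array([[p['fx'],0,p['cx']],[0,p['fy'],p['cy']],[0,0,1]])
    return cv2.projectPoints(np.array(X,float).reshape(-1,1,3),np.array(p['rvec'],float),np.array(p['tvec'],float),K,None)[0][:,0]
E
python3 - <<'E'
from h import *
s=env.get_state(); print(s)
for n in ['scene','top','wrist']:
    p=shot(n,n+'0.png'); R,t=RT(p); print(n,-R.T@t,p['fx'])
    for th in ['optic_large','optic_medium','optic_small','jar','tissue_box','driver']:
        for r in imaging.cut_out(p,th)[:3]:
            P,_,_=pts(p,r['mask']); print(th,round(r['confidence'],2),np.round(r['centre']),r['mask'].sum(),np.round(np.median(P,0),3) if len(P) else '')
    for th in ['seat_large','seat_medium','seat_small','seat_spare']:
        for r in imaging.recognise(p,th)[:3]: print(th,round(r['confidence'],2),np.round(r['centre']))
E
```

```text
pics
{'clock': 0.0, 'joint_pos': array([ 1.20330777e+00,  3.14008511e-01,  4.49653643e-02,  1.30362190e+00,
       -2.02120265e-05,  1.43117819e+00]), 'qvel': array([ 0.00015236, -0.00114554, -0.00111842,  0.00020766, -0.00083448,
        0.00086227]), 'tau': array([ 1.08953773e-03, -4.80621314e+01,  2.98536015e+01,  1.94241980e-02,
       -6.98165263e-05,  8.40124130e-06]), 'tcp_pos': array([0.12973559, 0.5596517 , 0.24139869]), 'orientation': array([-2.24596285e-04,  1.13688808e-01,  9.93515970e-01, -9.07018569e-04]), 'wrist_force': array([ 0.38698721,  0.01387262, -1.05462803]), 'ft_torque': array([-0.03241047, -0.02141903, -0.03930057]), 'finger_gap': 0.08540789896415682}
scene [ 1.32645073 -0.67170197  0.91056017] 438.87155133206124
optic_large 0.93 [227. 243.] 701 [ 0.63  -0.189  0.08 ]
optic_large 0.87 [133. 233.] 561 [ 0.403 -0.352  0.018]
optic_large 0.59 [170. 237.] 791 [ 0.531 -0.299  0.093]
optic_medium 0.92 [336. 176.] 347 [0.579 0.291 0.046]
optic_small 0.74 [277. 198.] 385 [0.532 0.077 0.033]
jar 0.83 [ 85. 301.] 677 [ 0.55  -0.56   0.049]
tissue_box 0.67 [354. 152.] 8
[... 418 characters left out ...]
823 [ 0.671 -0.281  0.027]
optic_medium 0.52 [168. 173.] 301 [0.568 0.291 0.033]
optic_medium 0.17 [341. 140.] 1778 [ 0.665 -0.281  0.029]
optic_small 0.6 [233. 187.] 256 [0.522 0.079 0.031]
jar 0.63 [422. 180.] 326 [ 0.531 -0.547  0.062]
tissue_box 0.62 [117. 195.] 1036 [0.503 0.484 0.05 ]
driver 0.51 [386. 215.] 192 [ 0.422 -0.439  0.022]
driver 0.36 [340. 138.] 1739 [ 0.666 -0.281  0.03 ]
seat_large 0.97 [226. 141.]
seat_medium 0.8 [341. 138.]
seat_small 0.66 [172. 131.]
seat_small 0.63 [223. 140.]
seat_spare 0.65 [283. 204.]
seat_spare 0.49 [113. 192.]
seat_spare 0.36 [233. 188.]
wrist [0.04624093 0.57983957 0.37333583] 334.0584690545182
tissue_box 0.55 [264. 369.] 84 [0.437 0.505 0.005]
```

```bash
cd pics; python3 -c "
import cv2
a=cv2.imread('scene0.png');cv2.imwrite('s1.png',cv2.resize(a[120:340,50:430],(798,462),interpolation=cv2.INTER_CUBIC))
a=cv2.imread('top0.png');cv2.imwrite('t1.png',cv2.resize(a[70:270,80:450],(796,430),interpolation=cv2.INTER_CUBIC))"
```

```text
(no output)
```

View pics/s1.png

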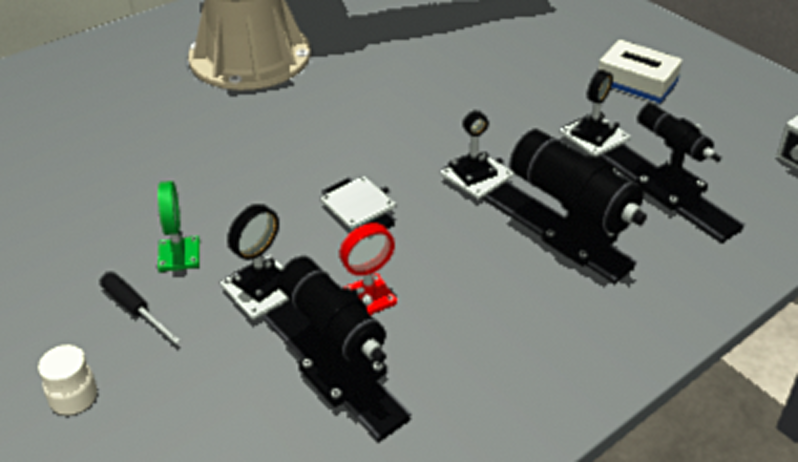

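View pics/t1.png

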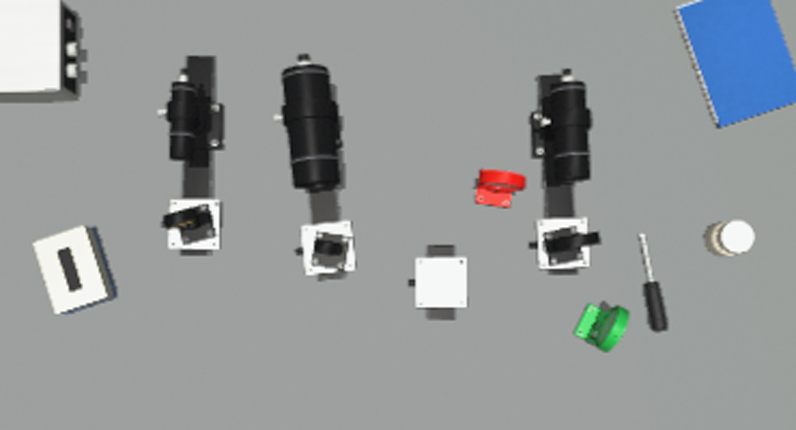

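The scene shows three stations: y≈+0.29 is the small tube with the medium lens, y≈+0.08 the large tube with the small lens, and y≈−0.28 the medium tube with the large lens. The spare plate is at y≈−0.1, and the green and red ones are decoys. Next I'll measure the plates, tubes and lenses roughly.

```bash
python3 - <<'E'
from h import *
p=shot('top'); P,u,v=pts(p)
g=p['img'].astype(int)
# white plates
m=(g.min(2)>170)
n,lab,st,ce=cv2.connectedComponentsWithStats(m.astype(np.uint8))
for i in range(1,n):
    if 60<st[i,4]<1500:
        Q,_,_=pts(p,lab==i); print('white',st[i],np.round(np.median(Q,0),3), np.round(Q[:,:2].min(0),3),np.round(Q[:,:2].max(0),3))
sh=p['z_map'].shape
for name,yl in [('small',(.2,.36)),('large',(0,.17)),('med',(-.36,-.2))]:
    k=(P[:,1]>yl[0])&(P[:,1]<yl[1])&(P[:,2]>.105)&(P[:,0]>.6)
    Q=P[k]; 
    if len(Q)<10: print(name,len(Q)); continue
    c=Q[:,:2].mean(0); w,V=np.linalg.eigh(np.cov(Q[:,:2].T)); a=V[:,1]*np.sign(V[0,1]); print(name,len(Q),c,np.degrees(np.arctan2(a[1],a[0])),Q[:,2].max(),Q.min(0),Q.max(0))
w=shot('wrist'); s=env.get_state()
from scipy.spatial.transform import Rotation as Ro
q=s['orientation'];Rt=Ro.from_quat([q[1],q[2],q[3],q[0]]).as_matrix()
R,t=RT(w); print('cam in tool',np.round(Rt.T@(-R.T@t-s['tcp_pos']),4)); print(np.round(Rt.T@R.T,3))
E
```

```text
white [471 132  13  26 221] [ 0.771 -1.235 -0.745] [ 0.661 -1.275] [ 0.849 -0.991]
white [158 162  24  24 253] [0.563 0.303 0.02 ] [0.534 0.263] [0.619 0.352]
white [329 171  25  24 249] [ 0.547 -0.287  0.02 ] [ 0.491 -0.334] [ 0.573 -0.254]
white [220 172  24  26 249] [0.552 0.108 0.019] [0.489 0.049] [0.577 0.132]
white [415 172  16  16 194] [ 0.532 -0.557  0.064] [ 0.507 -0.613] [ 0.564 -0.532]
white [ 95 175  35  41 791] [0.503 0.494 0.05 ] [0.435 0.437] [0.576 0.576]
white [273 189  24  24 560] [ 0.471 -0.095  0.02 ] [ 0.432 -0.137] [ 0.514 -0.054]
white [232 309  22  20 171] [0.069 0.065 0.013] [0.038 0.023] [0.103 0.096]
white [284 319  11  23 106] [ 0.031 -0.102  0.012] [-0.013 -0.117] [ 0.078 -0.082]
white [227 330  11  30 183] [-0.016  0.097  0.013] [-0.069  0.08 ] [0.033 0.116]
white [254 342  30  19 161] [ 0.069 -0.028  0.29 ] [ 0.039 -0.062] [0.091 0.016]
white [477 349  35  35 826] [-0.468 -1.253 -0.75 ] [-0.539 -1.366] [-0.054 -0.745]
white [237 356  48  28 152] [0.04  0.004 0.305] [-0.01  -0.062] [0.061 0.061]
small 467 [0.72447885 0.29379833] -1.8996742279108816 0.1388988410507158 [0.66320356 0.27186431 0.10583999] [0.80135807 0.33098667 0.13889884]
large 1267 [0.7096608  0.10055024] 5.063951922357891 0.15698927372560853 [0.61734733 0.0589988  0.10516377] [0.81757346 0.15573144 0.15698927]
med 833 [ 0.69216508 -0.28289227] -5.637351288964444 0.14598379398197062 [ 0.60960393 -0.32151475  0.10562604] [ 0.78854523 -0.20127545  0.14598379]
cam in tool [ 0.0859  0.0003 -0.131 ]
[[-0.    -0.944 -0.33 ]
 [ 1.    -0.     0.   ]
 [-0.001 -0.33   0.944]]
```

>>> move_arm(deltas=[-1,0,0,0,0,0,10.7,-1,0,0,0,0,0,10.7,-1,0,0,0,0,0,10.7,-1,0,0,0,0,0,10.7,-1,0,0,0,0,0,10.7,-1,0,0,0,0,0,10.7,-1,0,0,0,0,0,10.7,-1,0,0,0,0,0,2])

```text
clock: 2.75
tcp_pos: [0.1299, 0.5602, 0.2423]
orientation: [-0.0, 0.707, 0.707, 0.0]
wrist_force: [0.3, -0.7, 0.6]
finger_gap: 0.0852
```

>>> move_arm(deltas=[-1,-0.048,0.04,0,0,0,0,-1,-0.048,0.04,0,0,0,0,-1,-0.048,0.04,0,0,0,0,-1,-0.048,0.04,0,0,0,0,-1,-0.048,0.04,0,0,0,0,-1,-0.048,0.04,0,0,0,0,-1,-0.048,0.04,0,0,0,0,-1,-0.048,0.04,0,0,0,0,-1,-0.048,0.04,0,0,0,0,-1,-0.048,0.04,0,0,0,0])

```text
clock: 4.0
tcp_pos: [0.5315, 0.0787, 0.2426]
orientation: [0.0, 0.706, 0.708, 0.0]
wrist_force: [0.7, -0.0, 0.5]
finger_gap: 0.0856
```

```bash
cat >> h.py <<'E'
def plate(P,rgb,near,bright=150):
    # white plate points at z~0.02 ; fit 80 mm square
    k=(np.abs(P[:,2]-.02)<.008)&(rgb.min(1)>bright)&(np.hypot(P[:,0]-near[0],P[:,1]-near[1])<.075)
    Q=P[k]
    (c,s,a)=cv2.minAreaRect((Q[:,:2]*1000).astype(np.float32))
    a=a%90; a=a-90 if a>45 else a
    return k.sum(),np.round(c,1),np.round(s,1),round(a,2),round(float(np.median(Q[:,2])),4)
def lens(P,near,zl=.1,zh=.17):
    k=(P[:,2]>zl)&(P[:,2]<zh)&(np.hypot(P[:,0]-near[0],P[:,1]-near[1])<.06)
    Q=P[k]
    (c,s,a)=cv2.minAreaRect((Q[:,:2]*1000).astype(np.float32))
    w,V=np.linalg.eigh(np.cov(Q[:,:2].T)); d=V[:,1]; ang=np.degrees(np.arctan2(d[1],d[0]))
    return k.sum(),'mean',np.round(Q.mean(0)*1000,1),'rect',np.round(c,1),np.round(s,1),round(a,1),'axis ang',round((ang)%180-90,1),'zmax',np.round(np.percentile(Q[:,2],[50,98,100])*1000,1)
def look(save,near,cam='wrist'):
    p=shot(cam,save); P,u,v=pts(p); rgb=p['img'][v,u].astype(int)
    s=env.get_state(); print('tcp',np.round(s['tcp_pos'],4))
    try: print('plate',plate(P,rgb,near))
    except Exception as e: print(e)
    for zl in (.1,.115,.13):
        try: print('lens',zl,*lens(P,near,zl))
        except Exception as e: print('none',zl)
    return p,P,rgb,u,v
E
python3 - <<'E'
from h import *
p,*_=look('w1.png',(.533,.091))
for th in ['optic_small','seat_large']:
    for r in imaging.recognise(p,th)[:2]: print(th,r)
E
```

```text
tcp [0.5366 0.073  0.2419]
plate (np.int64(2561), array([546.2,  96. ]), array([115.1,  93.9]), 5.43, 0.0194)
lens 0.1 982 mean [527.1  87.7 123. ] rect [526.7  84.4] [34.3 18. ] 79.3 axis ang -10.7 zmax [124.7 127.8 128.8]
lens 0.115 896 mean [526.9  86.5 124.1] rect [526.6  84.2] [33.8 18. ] 79.3 axis ang -10.6 zmax [125.  127.8 128.8]
none 0.13
optic_small {'centre': [248.7, 157.8], 'confidence': 0.81}
seat_large {'centre': [410.1, 146.1], 'confidence': 0.8}
seat_large {'centre': [249.1, 160.3], 'confidence': 0.43}
  avg = a.mean(axis, **keepdims_kw)
  ret = um.true_divide(
h.py:28: RuntimeWarning: Degrees of freedom <= 0 for slice
  w,V=np.linalg.eigh(np.cov(Q[:,:2].T)); d=V[:,1]; ang=np.degrees(np.arctan2(d[1],d[0]))
  c *= np.true_divide(1, fact)
  c *= np.true_divide(1, fact)
h.py:29: RuntimeWarning: Mean of empty slice.
  return k.sum(),'mean',np.round(Q.mean(0)*1000,1),'rect',np.round(c,1),np.round(s,1),round(a,1),'axis ang',round((ang)%180-90,1),'zmax',np.round(np.percentile(Q[:,2],[50,98,100])*1000,1)
```

View pics/w1.png

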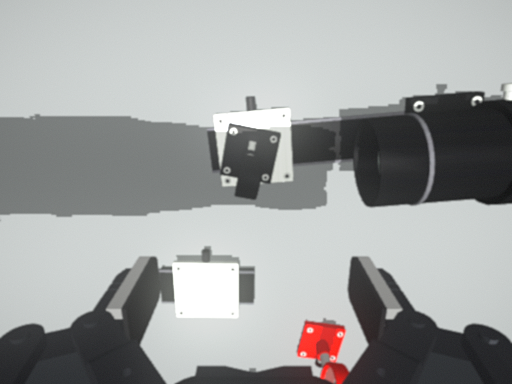

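```bash
cat >> h.py <<'E'
import warnings; warnings.filterwarnings('ignore')
def plate(P,rgb,near,bright=150,full=False):
    from scipy.optimize import minimize
    k=(np.abs(P[:,2]-.02)<.005)&(rgb.min(1)>bright)&(np.hypot(P[:,0]-near[0],P[:,1]-near[1])<.062)
    Q=P[k][:,:2]; 
    # free boundary evidence: fit square of half side 40mm minimising outside excess, weighted hull
    best=None
    # rasterise, open, hull
    o=np.array(near)-.1; im=np.zeros((400,400),np.uint8); ij=((Q-o)/.0005).astype(int); im[ij[:,1],ij[:,0]]=255
    im=cv2.morphologyEx(im,cv2.MORPH_CLOSE,np.ones((7,7),np.uint8)); im=cv2.morphologyEx(im,cv2.MORPH_OPEN,np.ones((9,9),np.uint8))
    n,lab,st,ce=cv2.connectedComponentsWithStats(im); i=1+np.argmax(st[1:,4]) 
    keep=np.isin(lab,[j for j in range(1,n) if st[j,4]>150])
    yy,xx=np.nonzero(keep); H=cv2.convexHull(np.stack([xx,yy],1).astype(np.float32))
    c,s,a=cv2.minAreaRect(H); c=np.array(c)*.0005+o; a=a%90; a=a-90 if a>45 else a
    return int(k.sum()),np.round(c*1000,1),np.round(np.array(s)*.5,1),round(a,2),round(float(np.median(P[k][:,2])),4)
E
python3 - <<'E'
from h import *
p,P,rgb,u,v=look(None,(.533,.091))
print(plate(P,rgb,(.533,.091)))
print('spare',plate(P,rgb,(.473,-.095)))
k=(np.hypot(P[:,0]-.533,P[:,1]-.091)<.06)&(abs(P[:,2]-.02)<.005);print(np.percentile(rgb[k].min(1),[5,25,50,75,95]))
P2,u,v=pts(p)
# tube: top ridge line
k=(P[:,2]>.11)&(P[:,0]>.6); Q=P[k]; print(len(Q),Q.min(0),Q.max(0))
for x0 in np.arange(.62,.8,.02):
    q=Q[abs(Q[:,0]-x0)<.01]
    if len(q)>20: print(round(x0,2),np.round(q[:,1].min(),4),np.round(q[:,1].max(),4),np.round(q[:,2].max(),4),np.round(q[q[:,2]>q[:,2].max()-.002][:,1].mean(),4))
t=shot('top'); Pt,u,v=pts(t); rt=t['img'][v,u].astype(int)
for n,c in [('small',(.577,.307)),('med',(.532,-.294)),('large',(.533,.091)),('spare',(.473,-.095))]: print(n,plate(Pt,rt,c))
t=shot('scene'); Pt,u,v=pts(t); rt=t['img'][v,u].astype(int)
for n,c in [('small',(.577,.307)),('med',(.532,-.294)),('large',(.533,.091)),('spare',(.473,-.095))]: print(n,plate(Pt,rt,c))
E
```

```text
tcp [0.5306 0.0794 0.2418]
plate (2513, array([531.5,  87.5]), array([79.9, 79.8]), 4.9, 0.0194)
lens 0.1 994 mean [527.2  87.7 122.9] rect [526.7  84.7] [34.1 18. ] 79.2 axis ang -11.2 zmax [124.6 127.8 129.2]
lens 0.115 908 mean [526.9  86.5 124. ] rect [526.6  84.2] [33. 18.] 79.2 axis ang -10.7 zmax [125.  127.9 129.2]
none 0.13
(2513, array([531.5,  87.5]), array([79.9, 79.8]), 4.9, 0.0194)
spare (3530, array([471.5, -94.2]), array([80.8, 79.8]), -0.74, 0.0192)
[149. 213. 226. 255. 255.]
13050 [0.6000085  0.0607571  0.11002075] [0.72987601 0.15757335 0.30315037]
0.62 0.0608 0.132 0.1468 0.0965
0.64 0.0633 0.1336 0.1472 0.0976
0.66 0.0621 0.1354 0.1481 0.0991
0.68 0.0669 0.1372 0.1472 0.1014
0.7 0.0694 0.1389 0.1472 0.1026
0.72 0.0625 0.1576 0.1466 0.0995
small (121, array([542. , 327.2]), array([6.5, 7. ]), 0.0, 0.0208)Traceback (most recent call last):
  File "<stdin>", line 13, in <module>
  File "h.py", line 52, in plate
    c,s,a=cv2.minAreaRect(H); c=np.array(c)*.0005+o; a=a%90; a=a-90 if a>45 else a
          ~~~~~~~~~~~~~~~^^^
cv2.error: OpenCV(4.12.0) /io/opencv/modules/imgproc/src/convhull.cpp:143: error: (-215:Assertion failed) total >= 0 && (depth == CV_32F || depth == CV_32S) in function 'convexHull'
```

>>> move_arm(deltas=[-1,0.0045,-0.0035,0,0,0,0,-1,0,0,0,0,0,10.7,-1,0,0,0.03,0,0,0,-1,0,0,0.03,0,0,0,-1,0,0,0.03,0,0,0,-1,0,0,0.025,0,0,0,-1,0,0,0.015,0,0,0,-1,0,0,0.007,0,0,0,-1,0,0,0,0,0,0,-1,0,0,0,0,0,0], squeeze=30)

```text
clock: 5.5
tcp_pos: [0.5275, 0.0851, 0.1062]
orientation: [0.0, 0.77, 0.638, 0.001]
wrist_force: [-0.3, 0.3, 1.0]
finger_gap: 0.0851
```

```bash
python3 - <<'E'
from h import *
p,P,rgb,u,v=look('w2.png',(.533,.091)); print(env.get_state()['wrist_force'])
E
```

```text
tcp [0.5275 0.085  0.1062]
plate (5608, array([531.4,  87.6]), array([80.1, 80.3]), 4.92, 0.0193)
lens 0.1 19036 mean [537.   91.1 143.1] rect [531.8  84.9] [ 35.8 119.9] 79.2 axis ang 79.1 zmax [144.9 169.5 170. ]
lens 0.115 17880 mean [537.6  90.9 145.2] rect [531.8  84.9] [ 35.8 119.9] 79.2 axis ang 79.1 zmax [147.4 169.5 170. ]
lens 0.13 12488 mean [541.6  91.4 154.6] rect [532.5  88.1] [ 30.  119.9] 79.8 axis ang 78.6 zmax [158.5 169.6 170. ]
[-0.90733763  0.48428137 -0.50296504]
```

View pics/w2.png

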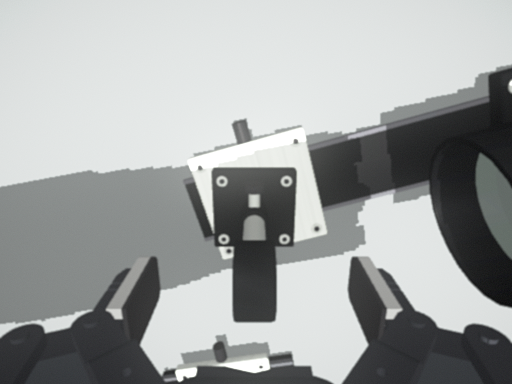

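The lens is centred between the open fingers (column 254) and its foot is square in the picture, so I'm closing.

>>> move_arm(deltas=[1,0,0,0,0,0,0,1,0,0,0,0,0,0,1,0,0,0,0,0,0,1,0,0,0,0,0,0,1,0,0,0,0,0,0,1,0,0,0,0,0,0,1,0,0,0,0,0,0,1,0,0,0,0,0,0], squeeze=40)

```text
clock: 6.55
tcp_pos: [0.5269, 0.085, 0.1053]
orientation: [0.0, 0.77, 0.638, 0.0]
wrist_force: [0.1, -0.6, -2.0]
finger_gap: 0.0172
```

>>> move_arm(deltas=[1,0,0,-0.005,0,0,0,1,0,0,-0.015,0,0,0,1,0,0,-0.02,0,0,0,1,0,0,-0.02,0,0,0,1,0,0,0,0,0,-5.35,1,0,0,0,0,0,-5.35,1,-0.02,-0.006,0,0,0,0,1,-0.03,-0.01,0,0,0,0,1,-0.03,-0.01,0,0,0,0,1,-0.03,-0.01,0,0,0,0])

```text
clock: 7.8
tcp_pos: [0.4907, -0.0258, 0.1663]
orientation: [0.0, 0.707, 0.708, 0.0]
wrist_force: [0.7, 0.3, -2.1]
finger_gap: 0.0171
```

>>> move_arm(deltas=[1,-0.03,-0.01,0,0,0,0,1,-0.025,-0.006,0,0,0,0,1,-0.014,-0.0035,0,0,0,0,1,0,0,0,0,0,0,1,0,0,0,0,0,0])

```text
clock: 8.43
tcp_pos: [0.4715, -0.0934, 0.1654]
orientation: [-0.0, 0.707, 0.708, 0.0]
wrist_force: [-0.6, 0.5, -1.7]
finger_gap: 0.0174
```

```bash
python3 - <<'E'
from h import *
p,P,rgb,u,v=look('w3.png',(.472,-.094)); print(env.get_state()['wrist_force'])
E
```

```text
tcp [ 0.4715 -0.0933  0.1654]
plate (3525, array([471.7, -69.2]), array([29.7, 79.5]), -0.77, 0.0193)
lens 0.1 2062 mean [470.9 -84.3 136.6] rect [470.7 -85.9] [33.1 30.2] 42.5 axis ang -89.8 zmax [132.9 169.6 170. ]
lens 0.115 1313 mean [470.8 -84.6 153.2] rect [470.7 -85.2] [44.3 17.4] 1.4 axis ang -89.9 zmax [163.  169.7 170. ]
lens 0.13 1075 mean [470.8 -83.5 159.9] rect [470.8 -84.6] [17.3 44.2] 85.8 axis ang -89.9 zmax [164.6 169.8 170. ]
[ 0.39182982 -0.18542519 -2.45064197]
```

View pics/w3.png

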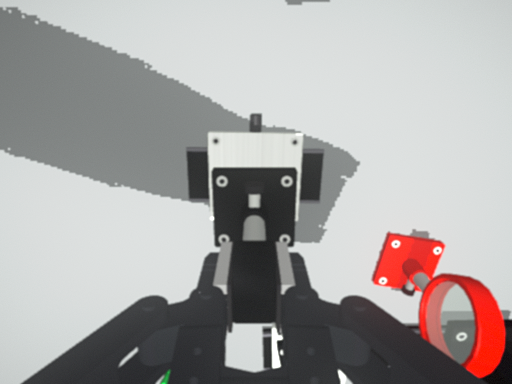

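>>> move_arm(deltas=[1,0,0,0.02,0,0,0,1,0,0,0.02,0,0,0,1,0,0,0.01,0,0,0,1,0,0,0.004,0,0,0,1,0,0,0.002,0,0,0,1,0,0,0.002,0,0,0,1,0,0,0.001,0,0,0,1,0,0,0.001,0,0,0,1,0,0,0,0,0,0,1,0,0,0,0,0,0])

```text
clock: 9.72
tcp_pos: [0.4715, -0.094, 0.1053]
orientation: [0.0, 0.707, 0.707, 0.0]
wrist_force: [-0.1, 0.9, -2.7]
finger_gap: 0.0172
```

>>> move_arm(deltas=[1,0,0,0.0005,0,0,0,1,0,0,0.0005,0,0,0,1,0,0,0,0,0,0])

```text
clock: 10.1
tcp_pos: [0.4717, -0.0941, 0.1052]
orientation: [0.0, 0.707, 0.707, 0.0]
wrist_force: [-1.1, 0.8, 5.4]
finger_gap: 0.0172
```

```bash
python3 - <<'E'
from h import *
for i in range(5): shot('top'); print(env.get_state()['wrist_force'],env.get_state()['tcp_pos'])
E
```

```text
[-1.46538316  1.07683543  5.3050771 ] [ 0.47170391 -0.09407078  0.10520525]
[-2.34469021  1.34270987  5.71281801] [ 0.4717024  -0.09408825  0.1052109 ]
[-1.49886541  0.65898497  6.17446588] [ 0.47171021 -0.09408663  0.10520548]
[-0.94213034  1.245462    4.78634293] [ 0.4716787  -0.09407078  0.10519842]
[-2.00679432  1.49417035  5.79349061] [ 0.47171332 -0.09410137  0.10521569]
```

>>> move_arm(deltas=[-1,0,0,0,0,0,0,-1,0,0,0,0,0,0,-1,0,0,0,0,0,0,-1,0,0,0,0,0,0,-1,0,0,0,0,0,0,-1,0,0,0,0,0,0,-1,0,0,-0.02,0,0,0,-1,0,0,-0.04,0,0,0,-1,0,0,-0.05,0,0,0,-1,0,0,-0.04,0,0,0])

```text
clock: 11.6
tcp_pos: [0.4716, -0.0941, 0.2562]
orientation: [0.001, 0.707, 0.707, 0.0]
wrist_force: [1.4, 0.2, 0.3]
finger_gap: 0.085
```

>>> move_arm(deltas=[-1,-0.05,0.015,0,0,0,0,-1,-0.05,0.015,0,0,0,0,-1,-0.05,0.015,0,0,0,0,-1,-0.045,0.015,0,0,0,0,-1,0,0,0,0,0,0,-1,0,0,0,0,0,0])

```text
clock: 12.35
tcp_pos: [0.5312, -0.2887, 0.2538]
orientation: [-0.001, 0.707, 0.707, 0.0]
wrist_force: [-0.8, 0.6, 1.0]
finger_gap: 0.0854
```

```bash
python3 - <<'E'
from h import *
p,P,rgb,u,v=look('w4.png',(.532,-.294)); print(env.get_state()['wrist_force'])
k=(P[:,2]>.10)&(P[:,2]<.16)&(P[:,0]>.59); Q=P[k]
for x0 in np.arange(.6,.72,.02):
    q=Q[abs(Q[:,0]-x0)<.01]
    if len(q)>20: print(round(x0,2),np.round(q[:,1].min(),4),np.round(q[:,1].max(),4),np.round(q[:,2].max(),4),np.round(q[q[:,2]>q[:,2].max()-.002][:,1].mean(),4))
for r in imaging.recognise(p,'optic_large')[:2]: print(r)
E
```

```text
tcp [ 0.5312 -0.2881  0.2541]
plate (2107, array([ 530.5, -293.5]), array([79.6, 80. ]), 1.43, 0.0194)
lens 0.1 1943 mean [ 524.7 -283.3  137.1] rect [ 525.8 -290.5] [18.1 68.9] 10.5 axis ang 11.1 zmax [140.6 145.8 146.8]
lens 0.115 1873 mean [ 524.7 -283.8  138.2] rect [ 525.8 -290.4] [18.  68.7] 10.6 axis ang 10.7 zmax [140.9 145.8 146.8]
lens 0.13 1576 mean [ 525.3 -287.2  140.9] rect [ 526.  -291.4] [18. 59.] 10.5 axis ang 10.6 zmax [142.2 145.8 146.8]
[ 0.04519359 -0.24351305  0.35494082]
0.62 -0.3162 -0.1523 0.1369 -0.2906
0.64 -0.313 -0.1536 0.137 -0.2902
0.66 -0.3163 -0.2632 0.1382 -0.2893
0.68 -0.312 -0.2637 0.1368 -0.2894
0.7 -0.321 -0.2459 0.1429 -0.2885
{'centre': [124.1, 218.3], 'confidence': 0.82}
{'centre': [248.7, 163.8], 'confidence': 0.7}
```

View pics/w4.png

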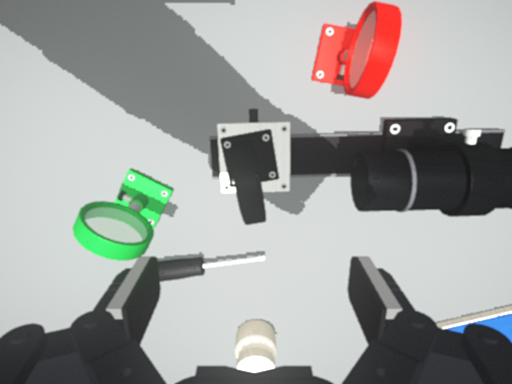

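>>> move_arm(deltas=[-1,-0.0035,-0.005,0,0,0,0,-1,0,0,0,0,0,-10.6,-1,0,0,0.03,0,0,0,-1,0,0,0.03,0,0,0,-1,0,0,0.03,0,0,0,-1,0,0,0.025,0,0,0,-1,0,0,0.014,0,0,0,-1,0,0,0,0,0,0,-1,0,0,0,0,0,0])

```text
clock: 13.58
tcp_pos: [0.5272, -0.2928, 0.1265]
orientation: [0.001, 0.638, 0.77, 0.0]
wrist_force: [0.1, 0.4, 0.3]
finger_gap: 0.0853
```

```bash
python3 - <<'E'
from h import *
p,P,rgb,u,v=look('w5.png',(.532,-.294)); print(env.get_state()['wrist_force'])
E
```

```text
tcp [ 0.5273 -0.2929  0.1266]
plate (4278, array([ 530.5, -293.3]), array([79.7, 79.9]), 1.29, 0.0194)
lens 0.1 12946 mean [ 525.4 -282.6  144.1] rect [ 529.3 -286.2] [101.6  66.4] 38.8 axis ang -79.6 zmax [143.8 166.6 170. ]
lens 0.115 12656 mean [ 525.5 -283.1  144.9] rect [ 529.3 -286.3] [101.9  66. ] 38.4 axis ang -79.5 zmax [144.  166.7 170. ]
lens 0.13 11475 mean [ 526.1 -285.2  147. ] rect [ 530.1 -287.8] [107.4  58.2] 31.8 axis ang -79.4 zmax [144.5 167.  170. ]
[-0.11313167 -0.00561364  1.12043891]
```

View pics/w5.png

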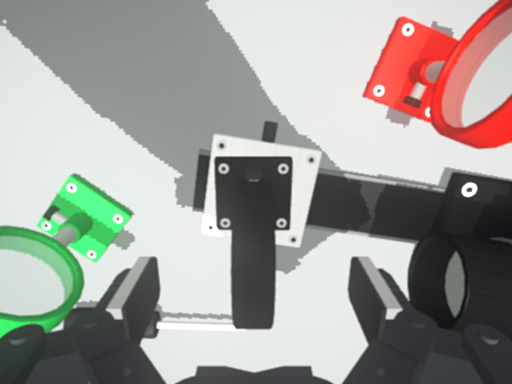

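The large lens is square between the fingers at column ~253. I'll close on it, then lift.

>>> move_arm(deltas=[1,0,0,0,0,0,0,1,0,0,0,0,0,0,1,0,0,0,0,0,0,1,0,0,0,0,0,0,1,0,0,0,0,0,0,1,0,0,0,0,0,0,1,0,0,0,0,0,0,1,0,0,0,0,0,0], squeeze=40)

```text
clock: 14.62
tcp_pos: [0.5267, -0.2925, 0.1254]
orientation: [0.0, 0.638, 0.77, 0.0]
wrist_force: [0.4, 1.8, 1.8]
finger_gap: 0.0172
```

>>> move_arm(deltas=[1,0,0,-0.005,0,0,0,1,0,0,-0.025,0,0,0,1,0,0,-0.03,0,0,0,1,0,0,-0.03,0,0,0,1,0,0,-0.03,0,0,0,1,0,0,-0.03,0,0,0,1,0,0,0,0,0,2.9,1,0,0,0,0,0,2.9,1,0.015,0.002,0,0,0,0,1,0.03,0.003,0,0,0,0])

```text
clock: 15.88
tcp_pos: [0.5274, -0.2466, 0.2744]
orientation: [-0.001, 0.677, 0.736, -0.0]
wrist_force: [-0.8, 1.7, -3.8]
finger_gap: 0.0172
```

>>> move_arm(deltas=[1,0.04,0.004,0,0,0,0,1,0.04,0.004,0,0,0,0,1,0.04,0.004,0,0,0,0,1,0.04,0.004,0,0,0,0,1,0.04,0.004,0,0,0,0,1,0.04,0.004,0,0,0,0,1,0.04,0.004,0,0,0,0,1,0.03,0.003,0,0,0,0,1,0.016,0.003,0,0,0,0,1,0.006,0.0016,0,0,0,0])

```text
clock: 17.12
tcp_pos: [0.5349, 0.0875, 0.2751]
orientation: [-0.0, 0.676, 0.737, -0.0]
wrist_force: [0.2, -0.8, -3.5]
finger_gap: 0.0169
```

>>> move_arm(deltas=[1,0,0,0.04,0,0,0,1,0,0,0.04,0,0,0,1,0,0,0.03,0,0,0,1,0,0,0.02,0,0,0,1,0,0,0,0,0,0])

```text
clock: 17.75
tcp_pos: [0.5337, 0.0857, 0.1435]
orientation: [-0.001, 0.677, 0.736, -0.002]
wrist_force: [0.3, 0.9, -3.2]
finger_gap: 0.0169
```

```bash
cat >> h.py <<'E'
def foot(P,rgb,near,z=None,r=.05,lo=.02,hi=.07):
    # dark foot top points
    k=(P[:,2]>lo)&(P[:,2]<hi)&(rgb.max(1)<90)&(np.hypot(P[:,0]-near[0],P[:,1]-near[1])<r)
    Q=P[k]; c,s,a=cv2.minAreaRect((Q[:,:2]*1000).astype(np.float32)); a=a%90; a=a-90 if a>45 else a
    return int(k.sum()),np.round(c,1),np.round(s,1),round(a,1),np.round(np.percentile(Q[:,2],[5,50,95])*1000,1)
E
python3 - <<'E'
from h import *
p,P,rgb,u,v=look('w6.png',(.5315,.0875)); print(env.get_state()['wrist_force'],env.get_state()['orientation']); print(foot(P,rgb,(.5315,.0875),lo=.03,hi=.08))
E
```

```text
tcp [0.5348 0.0858 0.1449]
plate (3913, array([531.3,  87.8]), array([80.3, 79.9]), 5.08, 0.0194)
lens 0.1 9185 mean [531.9  98.4 155.3] rect [532.   91.2] [63.1 41.2] 71.1 axis ang 4.9 zmax [158.5 169.3 170. ]
lens 0.115 9184 mean [531.9  98.4 155.3] rect [532.   91.2] [63.1 41.2] 71.1 axis ang 4.9 zmax [158.5 169.3 170. ]
lens 0.13 8971 mean [532.   97.9 156.1] rect [532.   91.2] [63.1 41.2] 71.1 axis ang 4.9 zmax [158.7 169.4 170. ]
[-0.1334034  -1.09380599 -2.75424163] [-5.45055842e-04  6.76954109e-01  7.36024742e-01 -6.45452146e-04]
(1900, array([532.7,  86. ]), array([55. , 55.8]), 6.0, array([46.4, 47.5, 48.6]))
```

View pics/w6.png

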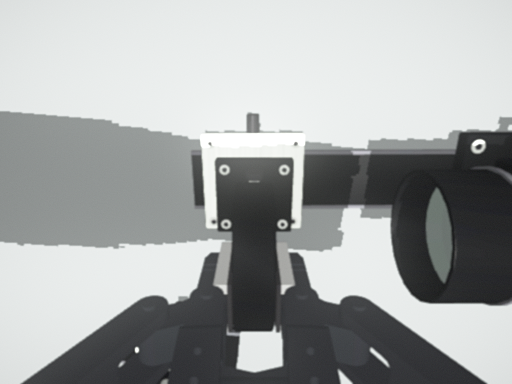

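>>> move_arm(deltas=[1,0.0015,-0.0015,0.006,0,0,0,1,0,0,0.006,0,0,0,1,0,0,0.003,0,0,0,1,0,0,0.001,0,0,0,1,0,0,0.001,0,0,0,1,0,0,0.0005,0,0,0,1,0,0,0.0005,0,0,0,1,0,0,0,0,0,0])

```text
clock: 18.8
tcp_pos: [0.5336, 0.088, 0.1273]
orientation: [-0.0, 0.677, 0.736, 0.0]
wrist_force: [0.1, -0.1, -3.4]
finger_gap: 0.0172
```

>>> move_arm(deltas=[1,0,0,0.001,0,0,0,1,0,0,0.0005,0,0,0,1,0,0,0.0005,0,0,0,1,0,0,0,0,0,0])

```text
clock: 19.3
tcp_pos: [0.5337, 0.088, 0.1254]
orientation: [0.0, 0.677, 0.736, 0.0]
wrist_force: [-0.0, -0.1, -2.6]
finger_gap: 0.017
```

>>> move_arm(deltas=[1,0,0,0.0005,0,0,0,1,0,0,0.0005,0,0,0,1,0,0,0,0,0,0])

```text
clock: 19.68
tcp_pos: [0.534, 0.088, 0.1254]
orientation: [0.001, 0.677, 0.736, 0.001]
wrist_force: [-2.4, -0.2, 5.1]
finger_gap: 0.0174
```

```bash
python3 - <<'E'
from h import *
p,P,rgb,u,v=look('w7.png',(.5315,.0875)); print(env.get_state()['wrist_force']); print(foot(P,rgb,(.5315,.0875),lo=.025,hi=.036))
E
```

```text
tcp [0.534  0.088  0.1254]
plate (4476, array([531.3,  87.6]), array([80.2, 80.4]), 4.67, 0.0194)
lens 0.1 16688 mean [532.   98.3 149.6] rect [533.5  92.7] [63.2 88.9] 68.8 axis ang -84.6 zmax [146.8 169.8 170. ]
lens 0.115 16382 mean [532.   97.8 150.4] rect [533.5  92.7] [63.  88.9] 68.8 axis ang -84.7 zmax [148.8 169.8 170. ]
lens 0.13 14667 mean [532.2  96.1 153.5] rect [532.6  90.4] [90.  56.8] 4.5 axis ang -84.8 zmax [154.3 169.8 170. ]
[-1.81000686 -0.24204249  4.9883042 ]
(2181, array([533. ,  89.5]), array([53.9, 55.2]), 4.8, array([28.4, 29.4, 30.5]))
```

>>> move_arm(deltas=[-1,0,0,0,0,0,0,-1,0,0,0,0,0,0,-1,0,0,0,0,0,0,-1,0,0,0,0,0,0,-1,0,0,0,0,0,0,-1,0,0,0,0,0,0,-1,0,0,-0.02,0,0,0,-1,0,0,-0.04,0,0,0,-1,0,0,-0.04,0,0,0,-1,0,0,-0.03,0,0,0])

```text
clock: 20.98
tcp_pos: [0.5339, 0.088, 0.2562]
orientation: [0.001, 0.677, 0.736, 0.001]
wrist_force: [0.4, -0.1, -0.8]
finger_gap: 0.0856
```

>>> move_arm(deltas=[-1,0,0,0,0,0,4.8,-1,0,0,0,0,0,0,-1,0,0,0,0,0,0])

```text
clock: 21.35
tcp_pos: [0.5332, 0.088, 0.2537]
orientation: [-0.0, 0.706, 0.708, -0.0]
wrist_force: [0.3, 0.2, -0.0]
finger_gap: 0.0852
```

```bash
python3 - <<'E'
from h import *
p,P,rgb,u,v=look('w8.png',(.5315,.0875)); print(foot(P,rgb,(.5315,.0875),lo=.025,hi=.036))
E
```

```text
tcp [0.5332 0.088  0.2537]
plate (2198, array([531.5,  87.5]), array([80. , 80.4]), 4.87, 0.0193)
lens 0.1 1937 mean [532.2  97.5 137.5] rect [532.8  90. ] [18.  68.9] 4.7 axis ang 4.8 zmax [140.7 145.9 147.2]
lens 0.115 1882 mean [532.3  96.7 138.3] rect [532.8  89.9] [18.  68.7] 4.7 axis ang 4.8 zmax [140.9 145.9 147.2]
lens 0.13 1596 mean [532.6  93.4 140.8] rect [532.9  89.3] [18.  58.7] 4.7 axis ang 4.7 zmax [142.1 145.9 147.2]
(1107, array([533.2,  89.4]), array([53.3, 54.2]), 4.6, array([28.2, 29.4, 30.6]))
```

View pics/w8.png

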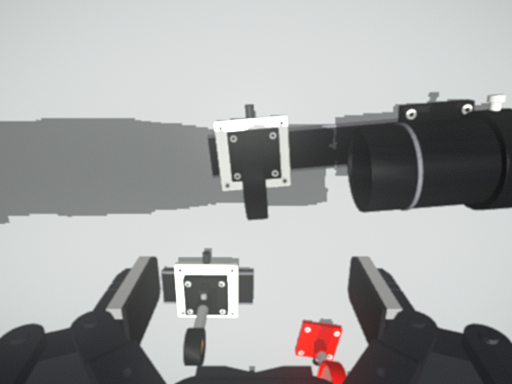

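Large lens is about 2 mm and 0.2° from its seat. On to the medium lens.

>>> move_arm(deltas=[-1,0.045,0.008,0,0,0,0,-1,0.045,0.01,0,0,0,0,-1,0.045,0.01,0,0,0,0,-1,0.045,0.008,0,0,0,0,-1,0.035,0.006,0,0,0,0,-1,0,0,0,0,0,0,-1,0,0,0,0,0,0])

```text
clock: 22.28
tcp_pos: [0.575, 0.3026, 0.2536]
orientation: [-0.0, 0.707, 0.708, -0.001]
wrist_force: [0.2, -0.0, 0.4]
finger_gap: 0.0852
```

```bash
python3 - <<'E'
from h import *
p,P,rgb,u,v=look('w9.png',(.577,.307)); print(foot(P,rgb,(.577,.307),lo=.025,hi=.036))
k=(P[:,2]>.10)&(P[:,2]<.16)&(P[:,0]>.62)&(P[:,1]>.25); Q=P[k]
for x0 in np.arange(.64,.76,.02):
    q=Q[abs(Q[:,0]-x0)<.01]
    if len(q)>20: print(round(x0,2),np.round(q[:,1].min(),4),np.round(q[:,1].max(),4),np.round(q[:,2].max(),4),np.round(q[q[:,2]>q[:,2].max()-.002][:,1].mean(),4))
E
```

```text
tcp [0.5751 0.3021 0.2539]
plate (2359, array([574.8, 304.1]), array([80.1, 79.6]), -1.91, 0.0194)
lens 0.1 1354 mean [573.  306.4 129. ] rect [573.9 301.3] [18.1 50.1] 13.9 axis ang 14.6 zmax [131.5 135.7 136.7]
lens 0.115 1274 mean [573.1 305.6 130.2] rect [574.  301.2] [18.1 49.7] 13.9 axis ang 14.0 zmax [131.9 135.8 136.7]
lens 0.13 797 mean [574.  301.8 133.5] rect [574.  301.1] [18.1 33.3] 13.9 axis ang 12.9 zmax [133.8 135.9 136.7]
(642, array([575.7, 295. ]), array([53.2, 41.8]), 14.5, array([28.1, 29.3, 30.7]))
0.66 0.283 0.3182 0.1287 0.3004
0.68 0.2839 0.3182 0.1293 0.2999
0.7 0.2798 0.3182 0.1298 0.2993
0.72 0.2743 0.3221 0.1345 0.2987
0.74 0.2758 0.3328 0.1351 0.2978
```

View pics/w9.png

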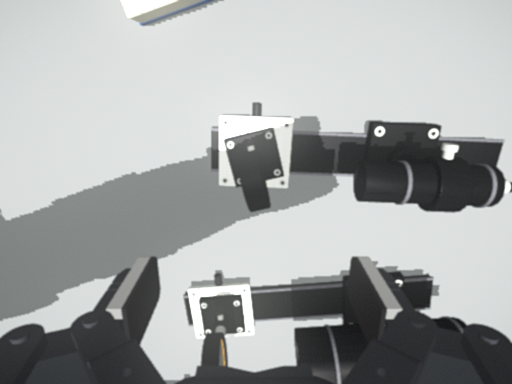

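>>> move_arm(deltas=[-1,-0.001,-0.001,0,0,0,-7,-1,0,0,0,0,0,-6.9,-1,0,0,0.03,0,0,0,-1,0,0,0.03,0,0,0,-1,0,0,0.03,0,0,0,-1,0,0,0.025,0,0,0,-1,0,0,0.015,0,0,0,-1,0,0,0.009,0,0,0,-1,0,0,0,0,0,0,-1,0,0,0,0,0,0])

```text
clock: 23.58
tcp_pos: [0.575, 0.3022, 0.1164]
orientation: [0.0, 0.616, 0.788, 0.001]
wrist_force: [-0.6, -0.5, 0.6]
finger_gap: 0.0851
```

```bash
python3 - <<'E'
from h import *
p,P,rgb,u,v=look('w10.png',(.577,.307)); print(foot(P,rgb,(.577,.307),lo=.025,hi=.036))
E
```

```text
tcp [0.575  0.3023 0.1164]
plate (5123, array([574.6, 304. ]), array([80.2, 80. ]), -2.44, 0.0194)
lens 0.1 15167 mean [574.1 310.2 143. ] rect [577.3 305.9] [119.8  43.3] 15.0 axis ang -76.0 zmax [138.9 169.7 170. ]
lens 0.115 14753 mean [574.3 309.8 143.9] rect [576.9 305.4] [119.3  43.2] 9.0 axis ang -76.0 zmax [140.1 169.7 170. ]
lens 0.13 11798 mean [575.2 308.8 148.8] rect [578.  302.2] [119.7  33.6] 12.9 axis ang -75.8 zmax [147.4 169.7 170. ]
(2068, array([574.4, 298.5]), array([54.9, 50.4]), 14.8, array([28.4, 29.4, 30.6]))
```

View pics/w10.png

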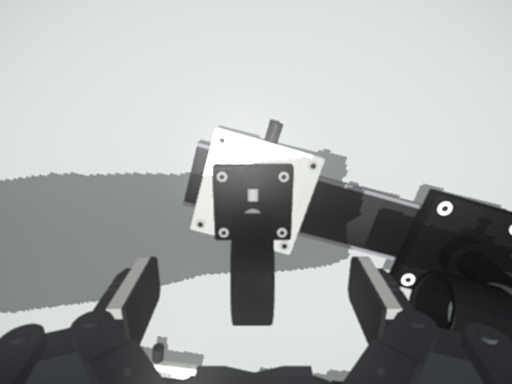

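The medium lens is square between the pads at columns 232–274, so I'll close.

>>> move_arm(deltas=[1,0,0,0,0,0,0,1,0,0,0,0,0,0,1,0,0,0,0,0,0,1,0,0,0,0,0,0,1,0,0,0,0,0,0,1,0,0,0,0,0,0,1,0,0,0,0,0,0,1,0,0,0,0,0,0], squeeze=40)

```text
clock: 24.62
tcp_pos: [0.5744, 0.3021, 0.1154]
orientation: [-0.0, 0.616, 0.788, 0.0]
wrist_force: [-1.2, -0.5, 1.1]
finger_gap: 0.0171
```

>>> move_arm(deltas=[1,0,0,-0.005,0,0,0,1,0,0,-0.025,0,0,0,1,0,0,-0.035,0,0,0,1,0,0,-0.035,0,0,0,1,0,0,-0.035,0,0,0,1,0,0,-0.035,0,0,0,1,0,0,0,0,0,6.25,1,0,0,0,0,0,6.25,1,0,0,0,0,0,0])

```text
clock: 25.75
tcp_pos: [0.5742, 0.3019, 0.2849]
orientation: [-0.0, 0.698, 0.716, -0.0]
wrist_force: [0.3, -0.4, -2.9]
finger_gap: 0.0171
```

>>> move_arm(deltas=[1,-0.02,-0.002,0,0,0,0,1,-0.0425,-0.0042,0,0,0,0,1,-0.0425,-0.0042,0,0,0,0,1,-0.0425,-0.0042,0,0,0,0,1,-0.0425,-0.0042,0,0,0,0,1,-0.0425,-0.0042,0,0,0,0,1,-0.0425,-0.0042,0,0,0,0,1,-0.0425,-0.0042,0,0,0,0,1,-0.0425,-0.0042,0,0,0,0,1,-0.0425,-0.0042,0,0,0,0])

```text
clock: 27.0
tcp_pos: [0.5436, -0.1036, 0.2853]
orientation: [0.0, 0.698, 0.716, -0.0]
wrist_force: [0.6, -0.1, -3.3]
finger_gap: 0.0173
```

>>> move_arm(deltas=[1,-0.0425,-0.0042,0,0,0,0,1,-0.0425,-0.0042,0,0,0,0,1,-0.0425,-0.0042,0,0,0,0,1,-0.0425,-0.0042,0,0,0,0,1,-0.02,-0.002,0,0,0,0,1,0,0,0,0,0,0,1,0,0,0.04,0,0,0,1,0,0,0.04,0,0,0,1,0,0,0.04,0,0,0,1,0,0,0.025,0,0,0])

```text
clock: 28.25
tcp_pos: [0.5298, -0.2892, 0.1383]
orientation: [-0.002, 0.697, 0.717, 0.0]
wrist_force: [0.1, 0.1, -3.1]
finger_gap: 0.0176
```

```bash
python3 - <<'E'
from h import *
n=(.5305,-.2934)
p,P,rgb,u,v=look('w11.png',n); print(env.get_state()['wrist_force'],env.get_state()['orientation']); print(foot(P,rgb,n,lo=.032,hi=.08))
E
```

```text
tcp [ 0.5287 -0.2883  0.1353]
plate (3560, array([ 530.5, -293. ]), array([79.8, 79.4]), 1.21, 0.0194)
lens 0.1 8159 mean [ 528.8 -280.3  152.3] rect [ 527.3 -284.2] [44.6 46.2] 50.7 axis ang -88.8 zmax [154.3 169.  170. ]
lens 0.115 8159 mean [ 528.8 -280.3  152.3] rect [ 527.3 -284.2] [44.6 46.2] 50.7 axis ang -88.8 zmax [154.3 169.  170. ]
lens 0.13 8038 mean [ 528.8 -280.5  152.6] rect [ 527.3 -284.2] [44.6 46.2] 50.7 axis ang -88.7 zmax [154.5 169.  170. ]
[-1.20623703  1.2755939  -6.33472901] [-3.73667705e-03  6.97240665e-01  7.16827351e-01 -2.00479494e-04]
(4046, array([ 529.1, -290.2]), array([54.2, 56. ]), 1.3, array([50.9, 52.3, 69.6]))
```

View pics/w11.png

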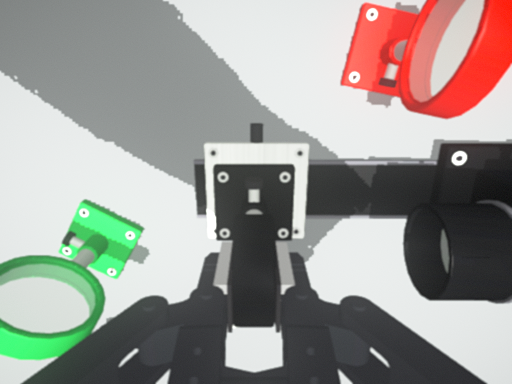

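>>> move_arm(deltas=[1,0,0,0,0,0,0,1,0,0,0,0,0,0])

```text
clock: 28.55
tcp_pos: [0.5318, -0.2918, 0.1421]
orientation: [0.001, 0.698, 0.716, 0.0]
wrist_force: [-0.3, -0.1, -2.5]
finger_gap: 0.0171
```

```bash
python3 - <<'E'
from h import *
n=(.5305,-.2934)
p,P,rgb,u,v=look('w12.png',n); print(env.get_state()['wrist_force'],env.get_state()['orientation']); print(foot(P,rgb,n,lo=.032,hi=.08))
E
```

```text
tcp [ 0.5318 -0.292   0.1422]
plate (3852, array([ 530.5, -293.5]), array([79.6, 80.3]), 1.36, 0.0193)
lens 0.1 7728 mean [ 530.7 -282.9  155.2] rect [ 530.8 -288.7] [39.9 42.7] 42.0 axis ang 88.1 zmax [157.6 168.3 170. ]
lens 0.115 7728 mean [ 530.7 -282.9  155.2] rect [ 530.8 -288.7] [39.9 42.7] 42.0 axis ang 88.1 zmax [157.6 168.3 170. ]
lens 0.13 7693 mean [ 530.7 -283.   155.3] rect [ 530.8 -288.7] [39.9 42.7] 42.0 axis ang 89.1 zmax [157.6 168.3 170. ]
[-0.71434663 -0.60142661 -2.96480394] [1.55057471e-03 6.97865997e-01 7.16226604e-01 3.12143921e-04]
(4059, array([ 531.3, -293.2]), array([55.4, 56.2]), 1.5, array([54.8, 56.1, 73.5]))
```

>>> move_arm(deltas=[1,0,-0.0008,0.01,0,0,0,1,0,0,0.008,0,0,0,1,0,0,0.004,0,0,0,1,0,0,0.002,0,0,0,1,0,0,0.001,0,0,0,1,0,0,0.0005,0,0,0,1,0,0,0.0005,0,0,0,1,0,0,0,0,0,0])

```text
clock: 29.6
tcp_pos: [0.5302, -0.2919, 0.1155]
orientation: [0.001, 0.698, 0.716, 0.0]
wrist_force: [-2.3, 3.0, 5.7]
finger_gap: 0.0173
```

>>> move_arm(deltas=[-1,0,0,0,0,0,0,-1,0,0,0,0,0,0,-1,0,0,0,0,0,0,-1,0,0,0,0,0,0,-1,0,0,0,0,0,0,-1,0,0,0,0,0,0,-1,0,0,-0.02,0,0,0,-1,0,0,-0.04,0,0,0,-1,0,0,-0.05,0,0,0,-1,0,0,-0.03,0,0,0])

```text
clock: 30.85
tcp_pos: [0.5305, -0.2922, 0.2571]
orientation: [0.002, 0.698, 0.716, 0.0]
wrist_force: [-0.4, -0.4, -0.9]
finger_gap: 0.0854
```

>>> move_arm(deltas=[-1,0,0,0,0,0,1.4,-1,0,0,0,0,0,0,-1,0,0,0,0,0,0])

```text
clock: 31.22
tcp_pos: [0.5293, -0.2914, 0.2526]
orientation: [-0.001, 0.707, 0.707, -0.0]
wrist_force: [0.6, -0.2, -0.0]
finger_gap: 0.0853
```

```bash
python3 - <<'E'
from h import *
n=(.5305,-.2934)
p,P,rgb,u,v=look('w13.png',n); print(foot(P,rgb,n,lo=.025,hi=.036))
E
```

```text
tcp [ 0.5294 -0.2914  0.2527]
plate (2145, array([ 530.5, -293.2]), array([79.8, 79.3]), 1.35, 0.0194)
lens 0.1 1341 mean [ 528.8 -286.7  129.2] rect [ 528.9 -291.7] [17.9 48.5] 1.0 axis ang 1.2 zmax [131.5 135.8 136.6]
lens 0.115 1274 mean [ 528.8 -287.7  130.2] rect [ 528.9 -291.9] [17.8 48.1] 0.8 axis ang 1.2 zmax [131.9 135.8 136.6]
lens 0.13 793 mean [ 528.9 -291.9  133.5] rect [ 528.8 -293.3] [17.5 33.1] 0.7 axis ang 1.7 zmax [133.8 136.  136.6]
(1401, array([ 529.2, -292.4]), array([53.7, 54.4]), 1.2, array([28.1, 29.4, 30.7]))
```

View pics/w13.png

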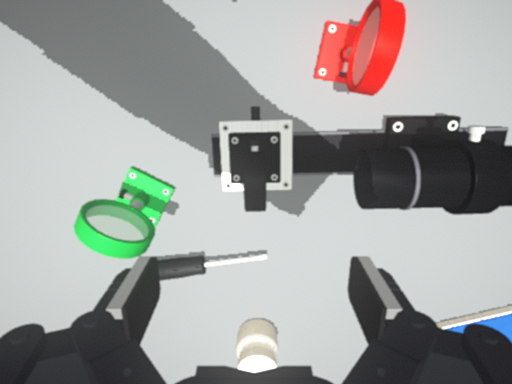

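The medium lens is within 2 mm, with its foot centred in the plate at (255,157). The small lens comes last.

>>> move_arm(deltas=[-1,0.045,-0.013,0,0,0,0,-1,0.05,-0.015,0,0,0,0,-1,0.05,-0.015,0,0,0,0,-1,0.05,-0.015,0,0,0,0,-1,0,0,0,0,0,0,-1,0,0,0,0,0,0])

```text
clock: 32.02
tcp_pos: [0.472, -0.0969, 0.254]
orientation: [0.0, 0.707, 0.708, -0.0]
wrist_force: [0.2, -0.2, -0.1]
finger_gap: 0.0853
```

```bash
python3 - <<'E'
from h import *
n=(.472,-.094)
p,P,rgb,u,v=look('w14.png',n); print(foot(P,rgb,n,lo=.025,hi=.036))
E
```

```text
tcp [ 0.4721 -0.0975  0.2539]
plate (2137, array([471.4, -94.4]), array([79.7, 79.4]), -0.64, 0.0194)
lens 0.1 893 mean [471.2 -91.  123. ] rect [471.2 -93.8] [33.  17.8] 90.0 axis ang -0.2 zmax [124.6 127.9 128.9]
lens 0.115 819 mean [471.2 -92.1 124. ] rect [471.3 -94.4] [32.  17.8] 89.6 axis ang -0.1 zmax [125.  127.9 128.9]
none 0.13
(1542, array([471.3, -94.6]), array([54.7, 53.8]), -0.0, array([28.1, 29.4, 30.6]))
```

>>> move_arm(deltas=[-1,0.003,-0.001,0.01,0,0,0,-1,0,0,0.03,0,0,0,-1,0,0,0.03,0,0,0,-1,0,0,0.03,0,0,0,-1,0,0,0.025,0,0,0,-1,0,0,0.015,0,0,0,-1,0,0,0.009,0,0,0,-1,0,0,0,0,0,0,-1,0,0,0,0,0,0])

```text
clock: 33.2
tcp_pos: [0.4714, -0.0941, 0.106]
orientation: [0.001, 0.707, 0.707, 0.0]
wrist_force: [-0.6, 0.0, -0.2]
finger_gap: 0.0855
```

>>> move_arm(deltas=[1,0,0,0,0,0,0,1,0,0,0,0,0,0,1,0,0,0,0,0,0,1,0,0,0,0,0,0,1,0,0,0,0,0,0,1,0,0,0,0,0,0,1,0,0,0,0,0,0,1,0,0,0,0,0,0], squeeze=40)

```text
clock: 34.2
tcp_pos: [0.4709, -0.0939, 0.1053]
orientation: [0.0, 0.707, 0.707, 0.0]
wrist_force: [0.1, 0.3, 0.9]
finger_gap: 0.0174
```

>>> move_arm(deltas=[1,0,0,-0.005,0,0,0,1,0,0,-0.025,0,0,0,1,0,0,-0.035,0,0,0,1,0,0,-0.035,0,0,0,1,0,0,-0.035,0,0,0,1,0,0,-0.035,0,0,0,1,0,0,0,0,0,0])

```text
clock: 35.08
tcp_pos: [0.472, -0.0944, 0.2777]
orientation: [0.002, 0.707, 0.707, 0.001]
wrist_force: [0.5, -0.3, -2.7]
finger_gap: 0.0172
```

>>> move_arm(deltas=[1,0.02,0.005,0,0,0,0,1,0.0445,0.0117,0,0,0,0,1,0.0445,0.0117,0,0,0,0,1,0.0445,0.0117,0,0,0,0,1,0.0445,0.0117,0,0,0,0,1,0.0445,0.0117,0,0,0,0,1,0.0445,0.0117,0,0,0,0,1,0.0445,0.0117,0,0,0,0,1,0.0445,0.0117,0,0,0,0,1,0.022,0.005,0,0,0,0])

```text
clock: 36.33
tcp_pos: [0.5735, 0.3063, 0.2722]
orientation: [-0.001, 0.706, 0.708, -0.002]
wrist_force: [0.1, -1.0, -3.1]
finger_gap: 0.0172
```

>>> move_arm(deltas=[1,0,0,0,0,0,1.9,1,0,0,0,0,0,0,1,0,0,0.04,0,0,0,1,0,0,0.04,0,0,0,1,0,0,0.04,0,0,0,1,0,0,0.025,0,0,0,1,0,0,0,0,0,0,1,0,0,0,0,0,0])

```text
clock: 37.33
tcp_pos: [0.5747, 0.3037, 0.1316]
orientation: [0.0, 0.719, 0.695, 0.001]
wrist_force: [0.4, -0.2, -2.1]
finger_gap: 0.017
```

```bash
python3 - <<'E'
from h import *
n=(.5747,.3041)
p,P,rgb,u,v=look('w15.png',n); print(env.get_state()['wrist_force'],env.get_state()['orientation']); print(foot(P,rgb,n,lo=.032,hi=.06))
E
```

```text
tcp [0.5751 0.304  0.1322]
plate (4310, array([574.8, 304.2]), array([79.8, 79.9]), -2.18, 0.0194)
lens 0.1 9209 mean [574.  311.5 151.5] rect [574.1 305.7] [29.8 82.4] 87.0 axis ang 88.0 zmax [152.2 169.5 170. ]
lens 0.115 9059 mean [574.  311.6 152.3] rect [574.1 305.7] [29.8 82.4] 87.0 axis ang 88.0 zmax [152.4 169.5 170. ]
lens 0.13 8799 mean [574.  311.5 153. ] rect [574.1 305.7] [29.8 82.4] 87.0 axis ang 88.0 zmax [152.6 169.5 170. ]
[ 0.64923397  1.0804854  -2.51206335] [5.52744082e-04 7.18675794e-01 6.95343925e-01 1.27422630e-03]
(3449, array([574.3, 302.7]), array([55.7, 55. ]), -2.1, array([54.6, 55.7, 56.7]))
```

View pics/w15.png

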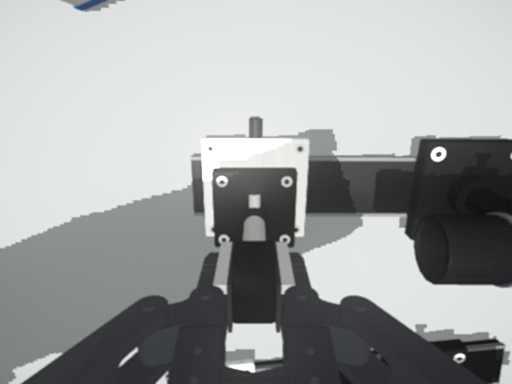

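Foot is at (574.3, 302.7) and the plate at (574.8, 304.2), parallel to within 0.1°. Lowering 27 mm.

>>> move_arm(deltas=[1,0.001,0,0.01,0,0,0,1,0,0,0.008,0,0,0,1,0,0,0.004,0,0,0,1,0,0,0.002,0,0,0,1,0,0,0.001,0,0,0,1,0,0,0.0005,0,0,0,1,0,0,0.0005,0,0,0,1,0,0,0,0,0,0])

```text
clock: 38.38
tcp_pos: [0.5742, 0.3053, 0.1053]
orientation: [0.0, 0.718, 0.696, 0.0]
wrist_force: [-2.9, -0.6, 5.4]
finger_gap: 0.0173
```

>>> move_arm(deltas=[-1,0,0,0,0,0,0,-1,0,0,0,0,0,0,-1,0,0,0,0,0,0,-1,0,0,0,0,0,0,-1,0,0,0,0,0,0,-1,0,0,0,0,0,0,-1,0,0,-0.02,0,0,0,-1,0,0,-0.04,0,0,0,-1,0,0,-0.05,0,0,0,-1,0,0,-0.04,0,0,0])

```text
clock: 39.62
tcp_pos: [0.5743, 0.3053, 0.2565]
orientation: [0.0, 0.718, 0.696, 0.001]
wrist_force: [0.6, 0.1, 0.1]
finger_gap: 0.0855
```

>>> move_arm(deltas=[-1,0,0,0,0,0,0,-1,0,0,0,0,0,0,-1,0,0,0,0,0,0])

```text
clock: 40.0
tcp_pos: [0.5734, 0.3049, 0.2525]
orientation: [-0.001, 0.718, 0.696, -0.001]
wrist_force: [-0.6, 0.2, 0.7]
finger_gap: 0.0854
```

```bash
python3 - <<'E'
from h import *
n=(.5747,.3041)
p,P,rgb,u,v=look('w16.png',n); print(foot(P,rgb,n,lo=.025,hi=.036))
shot('scene','s2.png')
a=cv2.imread('pics/s2.png');cv2.imwrite('pics/s3.png',cv2.resize(a[120:340,50:430],(798,462),interpolation=cv2.INTER_CUBIC))
t=shot('top'); 
for th in ['jar','tissue_box','driver']:
    r=imaging.cut_out(t,th)[0]; Q,_,_=pts(t,r['mask']); print(th,np.round(np.median(Q,0),3))
E
```

```text
tcp [0.5734 0.3049 0.2526]
plate (2235, array([574.8, 304.3]), array([80. , 79.9]), -2.27, 0.0194)
lens 0.1 911 mean [573.9 308.1 122.8] rect [573.8 305.1] [33.4 17.6] 88.0 axis ang -2.0 zmax [124.6 127.7 128.8]
lens 0.115 829 mean [573.9 306.8 123.9] rect [573.9 304.8] [32.7 17.5] 87.8 axis ang -2.2 zmax [125.  127.7 128.8]
none 0.13
(645, array([573.6, 298.5]), array([43. , 52.3]), -0.4, array([28.1, 29.4, 30.6]))
jar [ 0.532 -0.544  0.063]
tissue_box [0.526 0.455 0.03 ]
driver [ 0.426 -0.44   0.022]
```

View pics/s3.png

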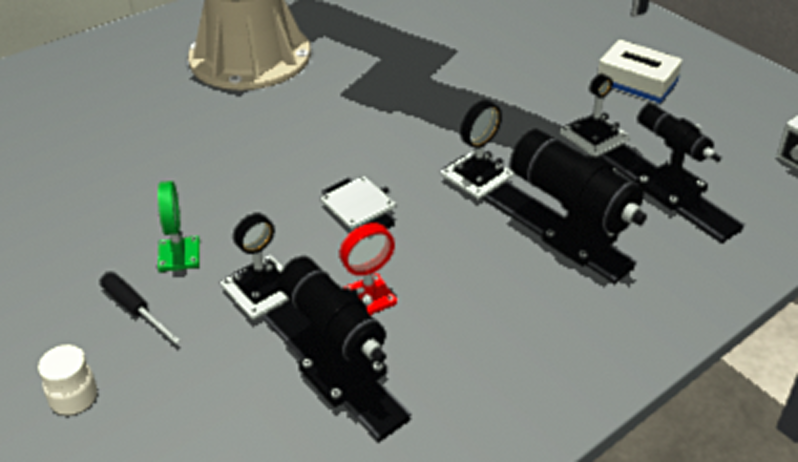

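View pics/w16.png

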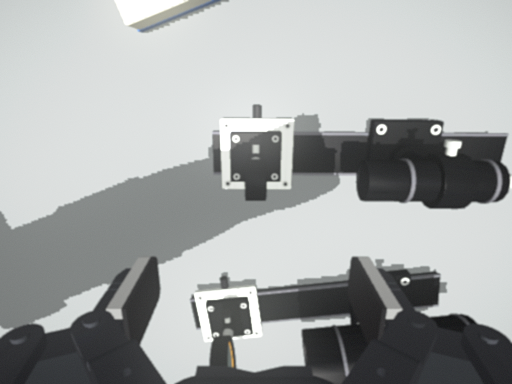

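All three lenses stand before their own tubes, with the spare plate empty. The bystanders look unmoved in the scene view. The tissue box's different top-view reading is most likely the arm covering part of it. Handing in.

```bash
python3 - <<'E'
from h import *
print(order.hand_in(), env.get_state()['clock'])
E
```

```text
the job is handed in; nothing more can be done
the job is handed in; nothing more can be done
```

All three lenses now stand upright in front of their own tubes, and I handed the job in at about 40 s of the 112 s allowed. The hand-in gives no verdict, so the figures below come from my own camera checks.

I parked the small lens on the spare plate, then moved large, medium and small in turn. I lowered each one slowly until the wrist felt contact, about 5 N, before letting go.

| Lens | Offset from plate centre (limit 12 mm) | Angle from plate (limit about 10°) |
|---|---|---|
| Large | about 2–3 mm | about 0.2° |
| Medium | about 2 mm | under 1° |
| Small | about 1 mm | under 0.3° |

The measured tops of the lenses (146, 136 and 128 mm) match lenses standing upright on the plates. The gripper was open and well clear of everything when I handed in.

**Checks that disagreed:**
- **Small lens foot:** the automatic fit of its foot came out about 6 mm off. Only part of the foot was picked up (43 × 52 mm instead of 56 × 56), and in the picture it looks centred.
- **Tissue box:** its position in the last top view read about 4 cm off, most likely because the arm hid part of it. In the scene view it sits where it was at the start.
- **Jar and screwdriver:** both read within 4 mm of their starting positions.

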